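# Dock the tube block under the retaining lip

## Task

Dock the blue tube block (the low oblong block with rows of tube holes) in whichever of the two retaining stops has a lip high enough for it: slide it end-first under the overhanging lip until it is fully home against the back of the pocket, square and flat on the worktop, and let go. Leave the pipette tip box standing where it is.

Things in the scene. Friction and masses are not known exactly. Their poses are not given: they have to be found in the camera images.
- tube_block: Blue solid tube block, 62 x 125 x 36 mm (x, y, z), 18 holes in its top, about 0.2 kg, loose. (The worktop has a 6 mm raised rim nearer the robot than x = 0.40.) Origin at the centre of its underside; its y axis runs along the 125 mm length, so its ends are 62.5 mm from the origin. It can be gripped across its 62 mm width; either end may go in first.
- tall_stop: Dark steel stop screwed to the worktop, 54 mm high, 100 wide, 47 mm clear under a 7 mm lip that overhangs the pocket 26 mm. Pocket: 78 mm between cheeks, flared at the mouth, floor = worktop. Origin: on the worktop, middle of the pocket's back face; +x points into the stop, z up. Cheeks reach to x=-0.035, foot to x=+0.042. Takes the tube block: home, its origin is at x=-0.0625, y=0, its length along x.
- low_stop: Dark steel stop screwed to the worktop, 30 mm high, 100 wide, 23 mm clear under a 7 mm lip that overhangs the pocket 26 mm. Pocket: 78 mm between cheeks, flared at the mouth, floor = worktop. Origin: on the worktop, middle of the pocket's back face; +x points into the stop, z up. Cheeks reach to x=-0.035, foot to x=+0.042. Too low for the tube block.
- tip_box: Pipette tip box, blue with clear lid, 66 x 118 x 75 mm (x, y, z), loose; origin at the centre of its underside. To be left alone. Other obstacles: a reactor at the left, x > 0.465, y 0.34 to 0.62, 0.38 m high; a power supply at the right, x > 0.59, y < -0.17, 0.19 m high; small loose things near the edges and behind the stops.

How it is judged:
By the outcome, as a careful person would: the job done as asked, in the order asked, and still so for the second after the job is handed in, with the robot touching nothing.
It also fails if it takes over 43 s, if anything falls off the work surface, if the arm or the gripper's body presses on something with over 40 N, if the wrist force passes 120 N, or if a joint passes its speed limit or range.

## Robot

A 6-joint arm with a two-finger parallel gripper is mounted at the origin on a cart in front of the work surface, level with it; the furniture and walls round the work are solid. World frame = base frame: x ahead of the robot, y to its left, z up, the work surface at z = 0. Lengths are in m, angles in rad, forces in N, time in s.
With the tool pointing down it reaches from about 0.35 to 0.975 m from the base axis. Payload 17.4 kg.
Tool frame: the origin (TCP) lies midway between the tips of the shut fingers; the grasp point (between the pads) lies 19 mm behind it; z points along the fingers, y is the line along which they close (so a half turn about z gives the same grasp; the last joint's range is limited). The gripper opens to 85 mm and grips with 20 to 120 N. Pads are 22 mm wide; open, the fingers measure 114 mm over their backs; the gripper's body (76 mm by 85 mm) begins 54 mm behind the grasp point. The pads swing forward as they close: fully open they stand 13 mm farther back than shut.
Start: joints at [1.296, 0.116, 1.442, -0, 1.584, -0.038], TCP at [0.158, 0.656, 0.231] pointing down, gripper open.
Joint ranges: [-2.83, 2.83], [-0.83, 2.19], [0.07, 2.5], [-1.14, 4.28], [0.01, 3], [-2.97, 2.97]. Speed limits (rad/s): [1.89, 1.89, 2.22, 3.14, 3.14, 3.14].

## Interface

Orientations are given as [roll, pitch, yaw] about the fixed x, y, z axes, in that order (R = Rz(yaw) Ry(pitch) Rx(roll)).
In Python, from workcell import get_obs, eyes, env gives the robot as it stands.
- The arm moves only by the tool play_rows, never from a script. Its argument "plan" is a list of rows, each an object of numbers: "tx", "ty", "tz": the shift along the world's x, y, z in mm; "wx", "wy", "wz": the turn, a rotation vector about the world's x, y, z in rad; "jaw": the finger opening in mm, from 0 to 85.4. In form: [{"tx": .., "ty": .., "tz": .., "wx": .., "wy": .., "wz": .., "jaw": ..}, ...]. A call has 1 to 10 rows; each row is the pose to reach, as a shift and turn from the pose commanded when the call began; what a row does not reach only later rows make up. A row lasts 1/8 s, in which the tool goes at most 62.5 mm and 10.7 degrees, less where a joint would pass 70% of its speed; a pose out of reach is approached as far as the arm can. A call with a gripper value outside its range is refused whole. The fingers move at their own pace and stop on an object; the grip force is fixed at half the most. Time passes only in rows, so rows that repeat a pose let the fingers close. It gives the time, the measured TCP pose, the force, the opening and the grip force at its end, in the units of the state.
- get_obs(): the state, without advancing time (a new reading comes with each control period).
- eyes.capture(name): name is "scene" or "side" or "wrist"; returns a dict with "image" (480x640x3 uint8, red, green, blue), "vfov" (degrees; the focal length in pixels is half the picture's height over the tangent of half this angle, whatever the lens; pixels are square), "cx", "cy" (the principal point, pixels), "dist" ([k1, k2, p1, p2, k3] as OpenCV has them; the pictures are not rectified), "R" (3x3) and "t" (3): a world point X has camera coordinates R X + t. Camera axes: x right, y down, z forward; pixel columns grow to the right and rows downward; lengths in m; the calibration is good to about 2 mm. A picture is of the moment at which its call begins. There is no depth.
- env.hand_in(): hands the job in; it is judged then, once.
The state is a dict: "t": time; "joint_pos": joint angles; "qd": joint speeds; "effort": joint torques, N m; "eef_pos": TCP position; "ee_rot": TCP orientation; "force": force on the tool from outside, world axes, zero at the start; "moment": the same for the moment, N m; "width": finger opening in m; "grip_force": force on a finger pad.
Only numpy, scipy, OpenCV 4.12 (cv2) and the standard library are available. Lean on these libraries where they do the work, as an engineer would, in place of code of your own. Each camera call takes 0.05 s, during which the arm holds its last target. There are 200 camera calls.

## Working session

There is one attempt and no reset: what is moved stays moved. The work goes in short steps, Python scripts to look and compute and a tool call to move; the robot and the scene stay as the last step left them, time stands still between calls to the robot, and variables do not carry over. Pictures are saved under pics/ and viewed, at most 10 in all, crops included, and the job is handed in when it is done.

Besides the shell and the picture viewer there is one more tool, called after ">>>" as name(argument=value, ...), one argument or row to a line, values as JSON. play_rows: Moves the arm, as the interface text tells. Its arguments: {"type":"object","properties":{"plan":{"type":"array"}},"required":["plan"]}

```bash
mkdir -p pics; ls
cat > h.py <<'E'
import numpy as np, cv2, pickle
from workcell import get_obs, eyes, env
def cap(name,fn):
    d=eyes.capture(name); cv2.imwrite(f'pics/{fn}.png',d['image'][:,:,::-1]); pickle.dump(d,open(f'{fn}.pkl','wb')); return d
def ray(d,px,z):
    f=240/np.tan(np.radians(d['vfov'])/2); K=np.array([[f,0,d['cx']],[0,f,d['cy']],[0,0,1]])
    p=cv2.undistortPoints(np.array(px,float).reshape(-1,1,2),K,np.array(d['dist'],float)).reshape(-1,2)
    R=np.array(d['R']);t=np.array(d['t']); c=-R.T@t
    v=np.c_[p,np.ones(len(p))]@R
    return c+v*((np.array(z)-c[2])/v[:,2])[:,None] if np.ndim(z) else c+v*((z-c[2])/v[:,2])[:,None]
def load(fn): return pickle.load(open(f'{fn}.pkl','rb'))
E
python3 - <<'E'
from h import *
cap('scene','s1');cap('side','d1');o=get_obs();print(o)
for n in('s1','d1'):
    d=load(n);print(d['vfov'],-np.array(d['R']).T@d['t'])
E
```

```text
pics
{'t': 0.1, 'joint_pos': array([ 1.29620085e+00,  1.16409712e-01,  1.44222050e+00, -8.28167068e-06,
        1.58400008e+00, -3.77637355e-02]), 'qd': array([ 1.05923860e-03,  1.11454589e-03, -2.07042752e-03,  9.23037941e-05,
       -1.72307942e-04,  3.37435297e-03]), 'effort': array([ 2.02646304e-03, -7.33663416e+01, -6.33796120e+01,  5.06614799e-05,
        5.29732395e-03,  2.72902093e-05]), 'eef_pos': array([0.15830914, 0.65598638, 0.2306414 ]), 'ee_rot': array([-3.14055545e+00, -3.09004715e-05,  2.90476080e+00]), 'force': array([ 0.0831054 , -0.75116826, -0.21388457]), 'moment': array([ 0.03435282, -0.01292788, -0.0455203 ]), 'grip_force': 0.0, 'width': 0.08598374110488172}
49.57398978852348 [0.11421476 0.59189503 0.43311965]
47.94630958212873 [ 0.17651096 -0.28978507  0.87197639]
```

View pics/s1.png

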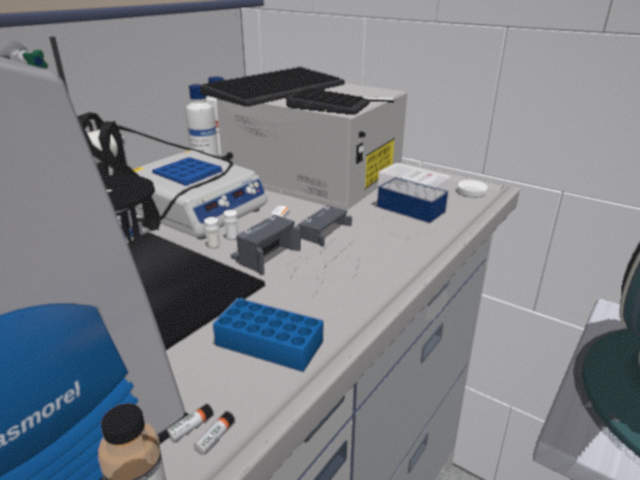

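View pics/d1.png

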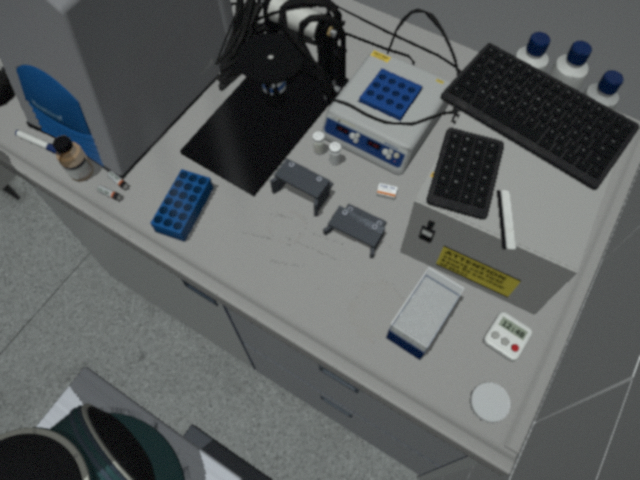

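The side view shows the block at about (183,203). The left stop at about (300,183) looks taller than the right one at about (355,228). The tip box is at about (425,310). I'll enlarge the block and stops.

Run:
```python
import cv2
a=cv2.imread('pics/d1.png')[140:270,140:400]; cv2.imwrite('pics/d1c.png',cv2.resize(a,None,fx=3,fy=3,interpolation=cv2.INTER_CUBIC))
a=cv2.imread('pics/s1.png')[190:370,200:360]; cv2.imwrite('pics/s1c.png',cv2.resize(a,None,fx=3.2,fy=3.2,interpolation=cv2.INTER_CUBIC))
```

```text
(no output)
```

View pics/d1c.png

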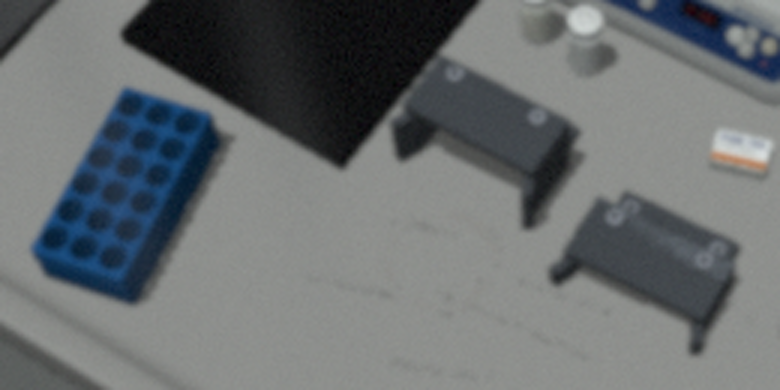

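View pics/s1c.png

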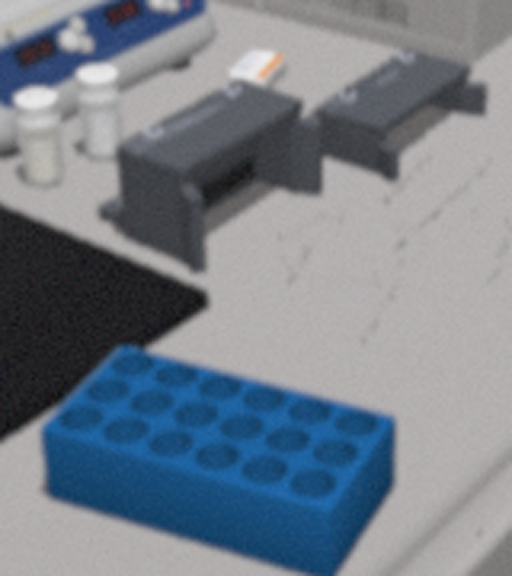

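The left stop is the tall one. In the side crop its top face corners are about (437,57), (578,130), (530,178) and (408,95). Its cheek feet are at (403,160) and (528,228). The block's top corners are (125,90), (214,113), (130,282) and (36,247).

Run:
```python
from h import *
np.set_printoptions(precision=4,suppress=True)
d=load('d1');s=load('s1')
D=lambda L:np.array(L)/3+[140,140]-.33
S=lambda L:np.array(L)/3.2+[200,190]-.34
print('blk d');print(ray(d,D([(125,90),(214,113),(130,282),(36,247)]),.036))
print('blk s');print(ray(s,S([(45,428),(125,347),(393,420),(333,512)]),.036))
print('blk s bottom');print(ray(s,S([(47,492),(332,574)]),.0))
print('tall top d: backL backR frontR frontL');print(ray(d,D([(437,57),(578,130),(530,178),(408,95)]),.054))
print('cheek d');print(ray(d,D([(403,160),(528,228)]),0))
print('cheek s');print(ray(s,S([(200,269),(318,192)]),0))
print('tall top s');print(ray(s,S([(122,153),(300,102)]),.054))
print('low cheek d');print(ray(d,D([(558,282),(695,352)]),0))
print('tip top d');print(ray(d,[(430,268),(464,290),(425,352),(388,338)],[.075,.075,.04,.04]))
```

```text
blk d
[[0.5217 0.2433 0.036 ]
 [0.5372 0.1849 0.036 ]
 [0.4169 0.1549 0.036 ]
 [0.4057 0.2177 0.036 ]]
blk s
[[0.5217 0.2441 0.036 ]
 [0.5344 0.1862 0.036 ]
 [0.415  0.1624 0.036 ]
 [0.4013 0.2193 0.036 ]]
blk s bottom
[[0.5279 0.2416 0.    ]
 [0.4065 0.2138 0.    ]]
tall top d: backL backR frontR frontL
[[ 0.6346  0.0822  0.054 ]
 [ 0.6345 -0.0196  0.054 ]
 [ 0.5909 -0.013   0.054 ]
 [ 0.6019  0.0816  0.054 ]]
cheek d
[[ 0.5873  0.0809  0.    ]
 [ 0.587  -0.013   0.    ]]
cheek s
[[ 0.5888  0.0793  0.    ]
 [ 0.5887 -0.0153  0.    ]]
tall top s
[[ 0.6299  0.085   0.054 ]
 [ 0.5945 -0.0091  0.054 ]]
low cheek d
[[ 0.5646 -0.0486  0.    ]
 [ 0.5674 -0.1426  0.    ]]
tip top d
[[ 0.5664 -0.2455  0.075 ]
 [ 0.5606 -0.3086  0.075 ]
 [ 0.4506 -0.3018  0.04  ]
 [ 0.4401 -0.2416  0.04  ]]
```

>>> play_rows(
  plan=[
    {"tx": 60,"ty": -50,"tz": 0,"wz": 0.1,"jaw": 85},
    {"tx": 90,"ty": -100,"wz": 0.2,"jaw": 85},
    {"tx": 120,"ty": -155,"wz": 0.3,"jaw": 85},
    {"tx": 150,"ty": -210,"wz": 0.4,"jaw": 85},
    {"tx": 180,"ty": -265,"wz": 0.46,"jaw": 85},
    {"tx": 210,"ty": -320,"wz": 0.46,"jaw": 85},
    {"tx": 240,"ty": -370,"wz": 0.46,"jaw": 85},
    {"tx": 265,"ty": -415,"wz": 0.46,"jaw": 85},
    {"tx": 285,"ty": -450,"tz": -30,"wz": 0.46,"jaw": 85},
    {"tx": 291,"ty": -460,"tz": -80,"wz": 0.46,"jaw": 85},
  ],
)

```text
validation failed for argument at $.pl...
```

Run:
```python
from h import *
d=cap('wrist','w1');o=get_obs();print(o['t'],o['eef_pos'],o['ee_rot'],d['vfov'],-np.array(d['R']).T@d['t'])
```

```text
0.15 [0.15829684 0.6560263  0.23074689] [-3.14068094e+00 -3.12509605e-05  2.90488513e+00] 67.43179159331775 [0.08506285 0.67280473 0.37331045]
```

View pics/w1.png

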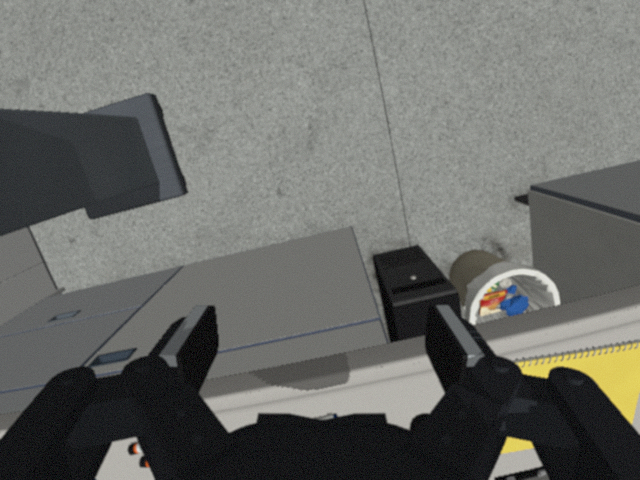

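The move was refused, since each row seems to need every key, so this wrist picture shows only the start pose. I'll resend with full rows.

>>> play_rows(
  plan=[
    {"tx": 30,"ty": -50,"tz": 0,"wx": 0,"wy": 0,"wz": 0.1,"jaw": 85},
    {"tx": 60,"ty": -100,"tz": 0,"wx": 0,"wy": 0,"wz": 0.2,"jaw": 85},
    {"tx": 90,"ty": -150,"tz": 0,"wx": 0,"wy": 0,"wz": 0.3,"jaw": 85},
    {"tx": 120,"ty": -200,"tz": 0,"wx": 0,"wy": 0,"wz": 0.4,"jaw": 85},
    {"tx": 155,"ty": -250,"tz": 0,"wx": 0,"wy": 0,"wz": 0.46,"jaw": 85},
    {"tx": 190,"ty": -300,"tz": 0,"wx": 0,"wy": 0,"wz": 0.46,"jaw": 85},
    {"tx": 220,"ty": -350,"tz": 0,"wx": 0,"wy": 0,"wz": 0.46,"jaw": 85},
    {"tx": 250,"ty": -400,"tz": 0,"wx": 0,"wy": 0,"wz": 0.46,"jaw": 85},
    {"tx": 280,"ty": -440,"tz": -30,"wx": 0,"wy": 0,"wz": 0.46,"jaw": 85},
    {"tx": 291,"ty": -460,"tz": -80,"wx": 0,"wy": 0,"wz": 0.46,"jaw": 85},
  ],
)

```text
t: 1.4
eef_pos: [0.4511, 0.1943, 0.1517]
ee_rot: [3.141, 0.003, -2.921]
force: [1.0, 0.5, -0.3]
width: 0.0851
grip_force: 0.0
```

Run:
```python
from h import *
d=cap('wrist','w2');o=get_obs();print(o['t'],o['eef_pos'],o['ee_rot'],-np.array(d['R']).T@d['t'])
```

```text
1.45 [0.44891304 0.19232276 0.14358449] [-3.13988181 -0.00606594 -2.92067375] [0.37709093 0.17692555 0.29408513]
```

View pics/w2.png

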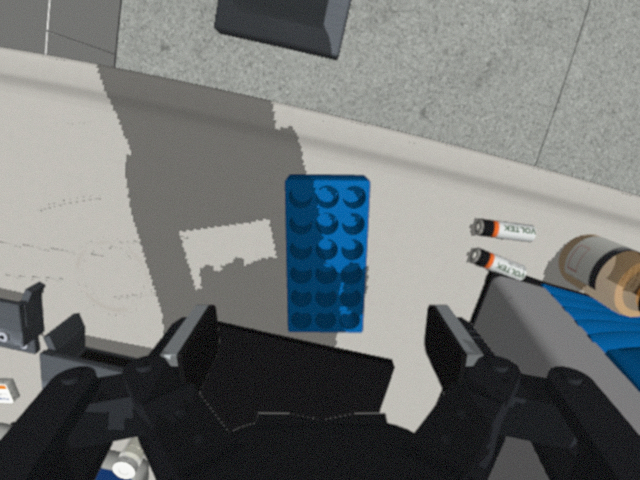

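The block sits between the fingers. Its top corners are at about (287,181), (370,181), (363,329) and (289,329).

Run:
```python
from h import *
np.set_printoptions(precision=4,suppress=True)
w=load('w2')
p=ray(w,[(287,181),(370,181),(363,329),(289,329)],.036);print(p,p.mean(0))
a=(p[2:4].mean(0)-p[:2].mean(0));print(np.arctan2(a[1],a[0]),np.linalg.norm(a))
o=get_obs();print(o['eef_pos'],o['ee_rot'])
```

```text
[[0.4156 0.1605 0.036 ]
 [0.4025 0.2185 0.036 ]
 [0.5198 0.2441 0.036 ]
 [0.533  0.1851 0.036 ]] [0.4677 0.2021 0.036 ]
0.2106538627499655 0.11999713949610456
[0.4489 0.1923 0.1436] [-3.1399 -0.0061 -2.9207]
```

>>> play_rows(
  plan=[
    {"tx": -1,"ty": 2,"tz": -40,"wx": 0,"wy": 0,"wz": -0.01,"jaw": 85},
    {"tx": -1,"ty": 2,"tz": -80,"wx": 0,"wy": 0,"wz": -0.01,"jaw": 85},
    {"tx": -1,"ty": 2,"tz": -110,"wx": 0,"wy": 0,"wz": -0.01,"jaw": 85},
    {"tx": -1,"ty": 2,"tz": -130,"wx": 0,"wy": 0,"wz": -0.01,"jaw": 85},
    {"tx": -1,"ty": 2,"tz": -139,"wx": 0,"wy": 0,"wz": -0.01,"jaw": 85},
    {"tx": -1,"ty": 2,"tz": -139,"wx": 0,"wy": 0,"wz": -0.01,"jaw": 85},
    {"tx": -1,"ty": 2,"tz": -139,"wx": 0,"wy": 0,"wz": -0.01,"jaw": 50},
    {"tx": -1,"ty": 2,"tz": -139,"wx": 0,"wy": 0,"wz": -0.01,"jaw": 50},
    {"tx": -1,"ty": 2,"tz": -139,"wx": 0,"wy": 0,"wz": -0.01,"jaw": 50},
    {"tx": -1,"ty": 2,"tz": -139,"wx": 0,"wy": 0,"wz": -0.01,"jaw": 50},
  ],
)

```text
t: 2.7
eef_pos: [0.449, 0.1985, 0.0136]
ee_rot: [3.141, 0.002, -2.928]
force: [-2.1, -0.3, 5.7]
width: 0.061
grip_force: 66.0
```

>>> play_rows(
  plan=[
    {"tx": 0,"ty": 0,"tz": 15,"wx": 0,"wy": 0,"wz": 0,"jaw": 50},
    {"tx": 0,"ty": -10,"tz": 25,"wx": 0,"wy": 0,"wz": 0,"jaw": 50},
    {"tx": 7,"ty": -40,"tz": 25,"wx": 0,"wy": 0,"wz": -0.05,"jaw": 50},
    {"tx": 14,"ty": -75,"tz": 25,"wx": 0,"wy": 0,"wz": -0.1,"jaw": 50},
    {"tx": 21,"ty": -110,"tz": 25,"wx": 0,"wy": 0,"wz": -0.15,"jaw": 50},
    {"tx": 28,"ty": -140,"tz": 25,"wx": 0,"wy": 0,"wz": -0.2,"jaw": 50},
    {"tx": 31,"ty": -160,"tz": 20,"wx": 0,"wy": 0,"wz": -0.213,"jaw": 50},
    {"tx": 31,"ty": -165,"tz": 10,"wx": 0,"wy": 0,"wz": -0.213,"jaw": 50},
    {"tx": 31,"ty": -165,"tz": 3,"wx": 0,"wy": 0,"wz": -0.213,"jaw": 50},
    {"tx": 31,"ty": -165,"tz": 3,"wx": 0,"wy": 0,"wz": -0.213,"jaw": 50},
  ],
)

```text
t: 3.95
eef_pos: [0.4789, 0.0337, 0.0147]
ee_rot: [3.141, -0.001, -3.141]
force: [0.7, 0.5, -1.5]
width: 0.0604
grip_force: 65.8
```

Run:
```python
from h import *
cap('side','d2');cap('wrist','w3');s=cap('scene','s2');o=get_obs();print(o['t'],o['eef_pos'],o['ee_rot'],o['width'])
a=cv2.imread('pics/d2.png')[150:260,215:405]; b=cv2.imread('pics/s2.png')[180:340,200:360]
a=cv2.resize(a,None,fx=4,fy=4,interpolation=cv2.INTER_CUBIC)
cv2.imwrite('pics/d2c.png',a)
cv2.imwrite('pics/s2c.png',cv2.resize(b,None,fx=3.5,fy=3.5,interpolation=cv2.INTER_CUBIC))
```

```text
4.1 [0.47942266 0.03368494 0.01553973] [ 3.14154208e+00  2.11878843e-04 -3.14049979e+00] 0.060704899211059773
```

View pics/d2c.png

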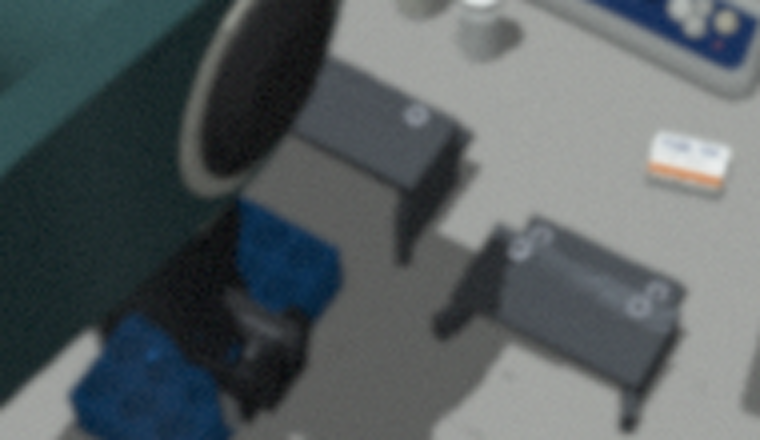

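View pics/w3.png

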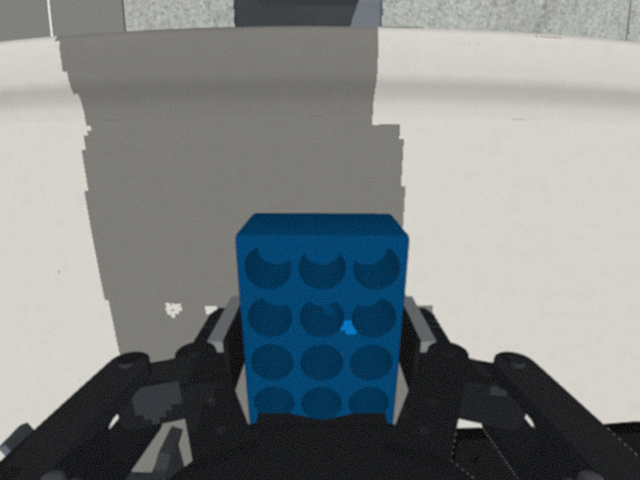

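>>> play_rows(
  plan=[
    {"tx": 0,"ty": 0,"tz": -2,"wx": 0,"wy": 0,"wz": 0,"jaw": 50},
    {"tx": 0,"ty": 0,"tz": -3,"wx": 0,"wy": 0,"wz": 0,"jaw": 50},
    {"tx": 10,"ty": 0,"tz": -3,"wx": 0,"wy": 0,"wz": 0,"jaw": 50},
    {"tx": 20,"ty": 0,"tz": -3,"wx": 0,"wy": 0,"wz": 0,"jaw": 50},
    {"tx": 30,"ty": 0,"tz": -3,"wx": 0,"wy": 0,"wz": 0,"jaw": 50},
    {"tx": 40,"ty": 0,"tz": -3,"wx": 0,"wy": 0,"wz": 0,"jaw": 50},
    {"tx": 48,"ty": 0,"tz": -3,"wx": 0,"wy": 0,"wz": 0,"jaw": 50},
    {"tx": 52,"ty": 0,"tz": -3,"wx": 0,"wy": 0,"wz": 0,"jaw": 50},
    {"tx": 54,"ty": 0,"tz": -3,"wx": 0,"wy": 0,"wz": 0,"jaw": 50},
    {"tx": 54,"ty": 0,"tz": -3,"wx": 0,"wy": 0,"wz": 0,"jaw": 50},
  ],
)

```text
t: 5.35
eef_pos: [0.5339, 0.0334, 0.0136]
ee_rot: [3.142, 0.001, -3.141]
force: [-6.8, -0.2, 13.5]
width: 0.0609
grip_force: 67.7
```

>>> play_rows(
  plan=[
    {"tx": 1,"ty": 0,"tz": 0,"wx": 0,"wy": 0,"wz": 0,"jaw": 50},
    {"tx": 2,"ty": 0,"tz": 0,"wx": 0,"wy": 0,"wz": 0,"jaw": 50},
    {"tx": 3,"ty": 0,"tz": 0,"wx": 0,"wy": 0,"wz": 0,"jaw": 50},
    {"tx": 3,"ty": 0,"tz": 0,"wx": 0,"wy": 0,"wz": 0,"jaw": 50},
  ],
)

```text
t: 5.85
eef_pos: [0.5367, 0.0334, 0.0136]
ee_rot: [3.142, 0.001, -3.141]
force: [-9.2, 0.2, 13.8]
width: 0.0607
grip_force: 67.9
```

>>> play_rows(
  plan=[
    {"tx": 1,"ty": 0,"tz": 0.5,"wx": 0,"wy": 0,"wz": 0,"jaw": 50},
    {"tx": 2,"ty": 0,"tz": 1,"wx": 0,"wy": 0,"wz": 0,"jaw": 50},
    {"tx": 3,"ty": 0,"tz": 1,"wx": 0,"wy": 0,"wz": 0,"jaw": 50},
    {"tx": 3,"ty": 0,"tz": 1,"wx": 0,"wy": 0,"wz": 0,"jaw": 50},
  ],
)

```text
t: 6.35
eef_pos: [0.5368, 0.0333, 0.0136]
ee_rot: [-3.141, -0.007, -3.141]
force: [-34.8, -1.4, 24.7]
width: 0.0609
grip_force: 69.0
```

>>> play_rows(
  plan=[
    {"tx": 1,"ty": 0,"tz": 0,"wx": 0,"wy": 0,"wz": 0,"jaw": 50},
    {"tx": 2,"ty": 0,"tz": 0,"wx": 0,"wy": 0,"wz": 0,"jaw": 50},
    {"tx": 2,"ty": 0,"tz": 0,"wx": 0,"wy": 0,"wz": 0,"jaw": 50},
  ],
)

```text
t: 6.72
eef_pos: [0.5368, 0.0333, 0.0136]
ee_rot: [-3.141, -0.012, -3.141]
force: [-56.9, -2.5, 41.0]
width: 0.0604
grip_force: 70.8
```

>>> play_rows(
  plan=[
    {"tx": -2,"ty": 0,"tz": 0,"wx": 0,"wy": 0,"wz": 0,"jaw": 50},
    {"tx": -4,"ty": 0,"tz": 0,"wx": 0,"wy": 0,"wz": 0,"jaw": 50},
    {"tx": -4,"ty": 0,"tz": 0,"wx": 0,"wy": 0,"wz": 0,"jaw": 50},
  ],
)

```text
t: 7.1
eef_pos: [0.5367, 0.0333, 0.0137]
ee_rot: [-3.142, -0.001, -3.141]
force: [-10.7, -1.2, 8.1]
width: 0.0605
grip_force: 67.0
```

>>> play_rows(
  plan=[
    {"tx": 0,"ty": 0,"tz": 0,"wx": 0,"wy": 0,"wz": 0,"jaw": 85},
    {"tx": 0,"ty": 0,"tz": 0,"wx": 0,"wy": 0,"wz": 0,"jaw": 85},
    {"tx": 0,"ty": 0,"tz": 0,"wx": 0,"wy": 0,"wz": 0,"jaw": 85},
    {"tx": 0,"ty": 0,"tz": 0,"wx": 0,"wy": 0,"wz": 0,"jaw": 85},
    {"tx": 0,"ty": 0,"tz": 20,"wx": 0,"wy": 0,"wz": 0,"jaw": 85},
    {"tx": 0,"ty": 0,"tz": 50,"wx": 0,"wy": 0,"wz": 0,"jaw": 85},
    {"tx": 0,"ty": 0,"tz": 90,"wx": 0,"wy": 0,"wz": 0,"jaw": 85},
    {"tx": -30,"ty": 0,"tz": 130,"wx": 0,"wy": 0,"wz": 0,"jaw": 85},
    {"tx": -80,"ty": 0,"tz": 160,"wx": 0,"wy": 0,"wz": 0,"jaw": 85},
    {"tx": -110,"ty": 0,"tz": 160,"wx": 0,"wy": 0,"wz": 0,"jaw": 85},
  ],
)

```text
t: 8.35
eef_pos: [0.4266, 0.0332, 0.1772]
ee_rot: [3.142, 0.005, -3.141]
force: [0.9, -0.7, -0.4]
width: 0.0848
grip_force: 0.0
```

Run:
```python
from h import *
cap('side','d3');cap('wrist','w4');cap('scene','s3');o=get_obs();print(o['t'],o['eef_pos'],o['ee_rot'],o['width'])
b=cv2.imread('pics/s3.png')[190:320,200:360]; w=cv2.imread('pics/w4.png')
a=cv2.resize(w,(440,330)); b=cv2.resize(b,(360,292),interpolation=cv2.INTER_CUBIC)
d=cv2.resize(cv2.imread('pics/d3.png')[140:270,200:400],(400,260),interpolation=cv2.INTER_CUBIC)
m=np.zeros((600,800,3),np.uint8);m[:330,:440]=a;m[:292,440:]=b;m[335:595,:400]=d;cv2.imwrite('pics/m.png',m)
```

```text
8.5 [0.42693232 0.03319306 0.17519309] [ 3.14155722  0.00317009 -3.14127735] 0.08469066167078819
```

View pics/m.png

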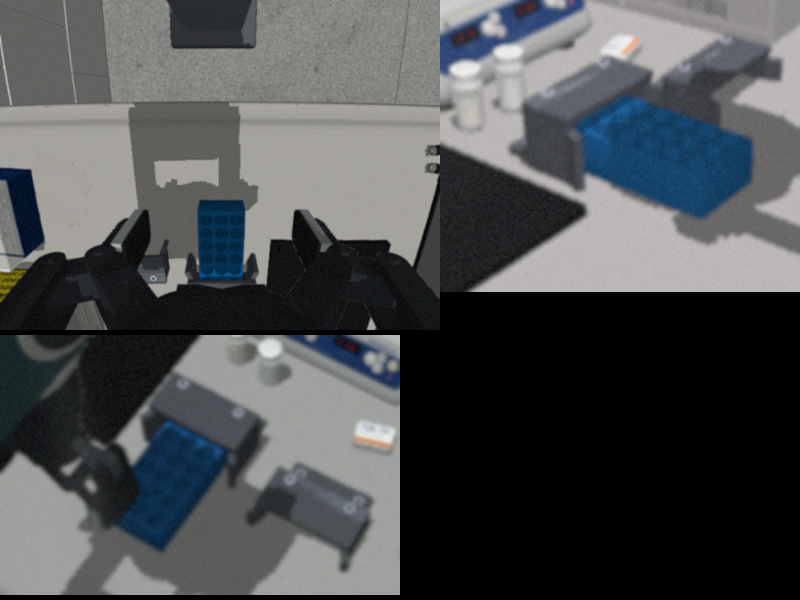

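The composite shows the block under the lip and between the cheeks, released. I'll use the last picture to check squareness and depth.

Run:
```python
import cv2
a=cv2.imread('pics/w4.png')[280:430,260:390]; cv2.imwrite('pics/w4c.png',cv2.resize(a,None,fx=4,fy=4,interpolation=cv2.INTER_CUBIC))
```

```text
(no output)
```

View pics/w4c.png

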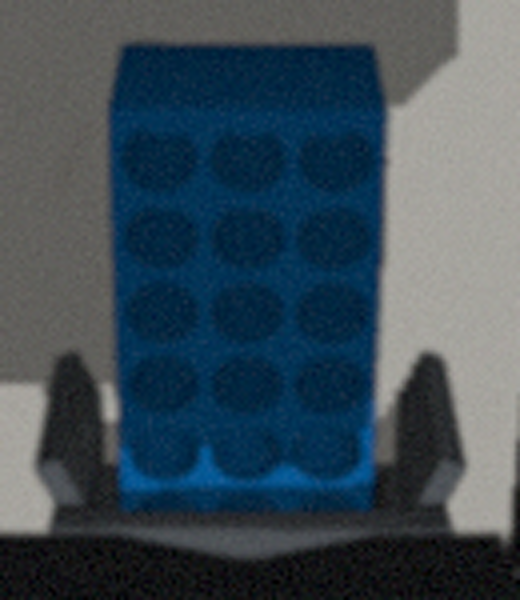

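Near-end top corners are at (112,105) and (384,105), and bottom corners at (122,45) and (375,45). The lip's front edge runs at y≈512 (lower) to 528 (upper), and the cheek tips are at (72,352) and (432,352). The block looks square and centred.

Run:
```python
from h import *
np.set_printoptions(precision=4,suppress=True)
w=load('w4');P=lambda L:np.array(L)/4+[260,280]-.375
print(ray(w,P([(112,105),(384,105),(122,45),(375,45),(120,510),(375,510),(60,528),(445,528),(72,352),(432,352)]),[.036,.036,0,0,.036,.036,.054,.054,0,0]))
print(ray(w,P([(120,512),(375,512)]),.047))
```

```text
[[ 0.494   0.0031  0.036 ]
 [ 0.494   0.0624  0.036 ]
 [ 0.4964  0.0023  0.    ]
 [ 0.4963  0.0636  0.    ]
 [ 0.6045  0.0017  0.036 ]
 [ 0.6045  0.0639  0.036 ]
 [ 0.5936 -0.0104  0.054 ]
 [ 0.5935  0.0782  0.054 ]
 [ 0.585  -0.0133  0.    ]
 [ 0.585   0.0813  0.    ]]
[[0.5951 0.0028 0.047 ]
 [0.5951 0.0627 0.047 ]]
```

```bash
python3 -c "
from h import *
print(env.hand_in())"
```

```text
the job is handed in; nothing more can be done
None
```

I docked the tube block in the tall (left) stop and handed the job in after about 8.5 s. It is home against the back to within about 1 mm, square and flat, and released. The tip box was not touched; I haven't seen a verdict.

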